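# Clip the long recipe card into the recipe holder

## Task

Put the long recipe card in the recipe holder for the next batch of bread: lay it on the holder and slide its front edge straight in under the sprung clip, nearly up to the clip's hinge block, so that the clip rides up over the edge and holds the card flat and square on the holder. Leave the short recipe card where it lies.

Things in the scene. Friction and masses are not known exactly. Their poses are not given: they have to be found in the camera images.
- long_card: The longer recipe card: plywood plate 130 x 64 x 5 mm, paper on top, with an upright wooden grip bar across it near the rear: 14 thick (x), 50 wide (y), 30 high, top 35 mm over the underside. 35 to 70 g. Origin: on the underside, under the bar's middle. x runs to the front edge at +105; rear edge at -25; z up. Pinch the bar from above, fingers closing along x. Lies on the table (z = 0).
- short_card: The other recipe card on the table, alike (64 mm wide, 5 mm thick, same grip bar) but only 80 mm long: front edge at x = +55 mm, rear edge at x = -25 mm from its origin under the bar. It stays where it is.
- holder: Recipe holder fixed on the table: dark wooden board 260 (x) x 150 (y) x 10 mm with a 100 mm wide steel clip across its far end. Origin: centre of the underside; top face z = 10. Cards go in along +x, centred on y = 0. The clip's bend (its lowest line) is at x = 60; its lip's rim at x = 30; the hinge block's face, the end stop, at x = 100. The clip's top is 26 mm above the table.
- clip (a joint): Hinge of the clip, rad: 0 shut, up to 0.6 open, about 0.07 with a card under it. Axis at holder x = 112, z = 20. The flap slopes down to the bend, 1.5 mm above the board, pressed by a spring (2 to 3 N there); from the bend a lip turns up towards -x at 21 degrees to 13 mm above the board. A card lying on the board and pushed along +x (5 to 15 N) wedges the clip up.

How it is judged:
By the outcome, as a careful person would: the job done as asked, in the order asked, and still so for the second after the job is handed in, with the robot touching nothing.
It also fails if it takes over 45 s, if anything falls off the work surface, if the arm or the gripper's body presses on something with over 40 N, if the wrist force passes 120 N, or if a joint passes its speed limit or range.

## Robot

A 6-joint arm with a two-finger parallel gripper is mounted at the origin on the work surface. World frame = base frame: x ahead of the robot, y to its left, z up, the work surface at z = 0. Lengths are in m, angles in rad, forces in N, time in s.
With the tool pointing down it reaches from about 0.225 to 0.725 m from the base axis. Payload 3.1 kg.
Tool frame: the origin (TCP) lies on the centre line of the jaws, within the pads' length; the fingertips stand bot.tip_reach ahead of it and the grasp point (between the pads) lies 11 mm behind it (bot.tip_reach is the distance from the TCP to the fingertips, in m); z points along the fingers, y is the line along which they close (so a half turn about z gives the same grasp; the last joint's range is limited). The gripper opens to 85 mm and grips with 20 to 120 N. Pads are 22 mm wide; open, the fingers measure 114 mm over their backs; the gripper's body (76 mm by 85 mm) begins 54 mm behind the grasp point. The pads swing forward as they close: fully open they stand 13 mm farther back than shut.
Start: joints at [1.038, 0.048, 0.099, 1.622, 0, 1.443], TCP at [0.207, 0.483, 0.239] pointing down, gripper open.
Joint ranges: [-2.91, 2.91], [-0.99, 1.94], [-1.21, 1.42], [-2.12, 2.29], [-1.49, 1.47], [-3.14, 3.14]. Speed limits (rad/s): [2.79, 2.79, 3.14, 3.14, 3.14, 3.14].

## Interface

Orientations are given as a 3x3 rotation matrix whose columns are the frame's x, y, z axes.
In Python, from bench import bot, capture, get_calibration gives the robot as it stands (bot), with the cameras as plain functions.
- The arm moves only by the shell command python3 drive.py [FORCE], which reads ROWS from standard input. ROWS is a JSON list of rows, 1 to 5 of them, each written [[dx, dy, dz], turn, opening]: dx, dy, dz in shares of the most that a row can go, 1 being 62.5 mm, then a turn about the tool's z in normalised numbers (1 is 90 degrees), then the opening from 0.0 (shut) to 1.0 (fully open); each row shifts and turns the commanded pose from where the row before left it, along the tool's axes as they then stand; what a row does not reach is not made up. A row lasts 1/8 s, in which the tool goes at most 0.0625 m and 0.188 rad, less where a joint would pass 70% of its speed; a pose out of reach is approached as far as the arm can. The fingers move at their own pace and stop on an object; FORCE is the grip in N (left out, the last holds). Time passes only in rows, so rows that do not move let the fingers close. It prints the time, the measured TCP pose, the force, the opening and the grip force at its end. No shift or turn number may pass 1 either way. Input that does not fit is refused with a message, and nothing moves.
- bot.get_state(): the state, without advancing time (a new reading comes with each control period).
- capture(name): name is "scene" or "top" or "wrist"; returns the picture (384x512x3 uint8, blue, green, red); there is no depth.
- get_calibration(name): a dict with "fx", "fy", "cx", "cy" (pixels), "rvec" (rotation vector, rad) and "tvec" (3), from world to camera coordinates, as OpenCV has them; the wrist camera has in their place "tool_from_camera" (4x4, takes a point from camera to tool coordinates, whose origin is the TCP and whose axes are the flange's). Camera axes: x right, y down, z forward; pixel columns grow to the right and rows downward; lengths in m; the calibration is good to about 2 mm. The wrist camera is an equidistant fisheye: a pixel r from the principal point sees the ray r / f radians off the axis. A picture is of the moment at which its call begins: read the wrist's pose just before it. get_calibration takes no time and is no camera call.
- bot.finish_job(): hands the job in; it is judged then, once.
The state is a dict: "t": time; "joints": joint angles; "qd": joint speeds; "effort": joint torques, N m; "position": TCP position; "tool_rot": TCP orientation; "ft_force": force on the tool from outside, world axes, zero at the start; "ft_torque": the same for the moment, N m; "grip_width": opening from 0.0 (shut) to 1.0 (fully open); "finger_force": force on a finger pad.
Only numpy, scipy, OpenCV 4.12 (cv2) and the standard library are available. Lean on these libraries where they do the work, as an engineer would, in place of code of your own. Each camera call takes 0.05 s, during which the arm holds its last target. There are 200 camera calls.

## Working session

There is one attempt and no reset: what is moved stays moved. The work goes in short steps, Python scripts to look and compute and a shell command to move; the robot and the scene stay as the last step left them, time stands still between calls to the robot, and variables do not carry over. Pictures are saved under pics/ and viewed, at most 11 in all, crops included, and the job is handed in when it is done.

```bash
ls; mkdir -p pics; python3 - <<'E'
from bench import bot, capture, get_calibration
import cv2,numpy as np
s=bot.get_state();print(s['t'],s['position'],s['tool_rot'],bot.tip_reach)
for n in('top','scene'):
    cv2.imwrite(f'pics/{n}0.png',capture(n)); c=get_calibration(n);print(c)
    print(-cv2.Rodrigues(np.array(c['rvec'],float))[0].T@np.array(c['tvec']).ravel())
E
```

```text
bench.py
drive.py
pics
0.0 [0.20648727 0.48204052 0.23812646] [[-9.19191787e-01  3.93808491e-01 -1.15367064e-03]
 [ 3.93810097e-01  9.19189561e-01 -2.03944065e-03]
 [ 2.57292966e-04 -2.32896424e-03 -9.99997255e-01]] 0.008
{'fx': 475.53582246956006, 'fy': 475.53582246956006, 'cx': 249.54819389079688, 'cy': 190.4306293589655, 'rvec': array([ 2.13253413, -2.15086793,  0.14789252]), 'tvec': array([-0.07165823,  0.56220883,  1.12356499])}
[ 0.39199076 -0.08533762  1.19275844]
{'fx': 370.31319172796526, 'fy': 370.31319172796526, 'cx': 255.85389985005796, 'cy': 189.26290654126703, 'rvec': array([ 1.88965883,  1.34346393, -0.66589674]), 'tvec': array([-0.11588563, -0.27646422,  1.3324284 ])}
[ 1.19484974 -0.28481233  0.59702881]
```

View pics/top0.png

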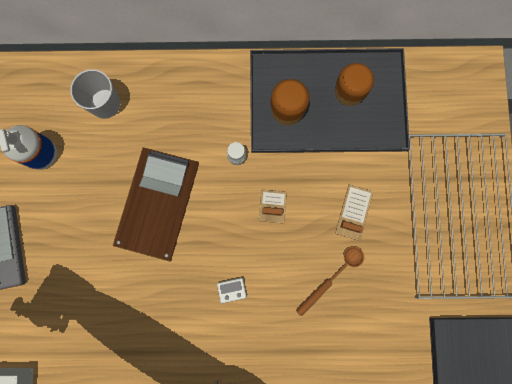

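View pics/scene0.png

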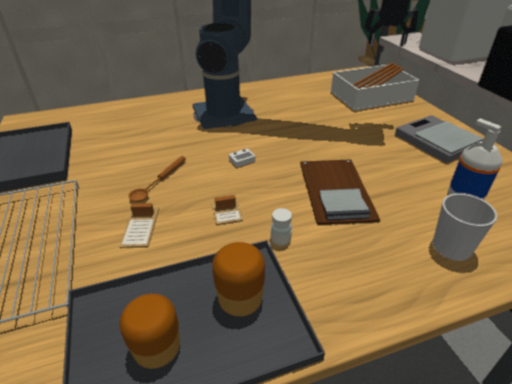

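The top view shows the holder around (157,205) with its clip at the upper end (165,173). The long card is at (354,212), bar at its lower end (351,227), and the short card is at (273,206). The scene view agrees: long card (140,230), short card (228,212), holder (340,190).

```bash
cat > h.py <<'E'
import cv2,numpy as np
from bench import bot, capture, get_calibration
def ray(n,p,st=None):
    c=get_calibration(n);p=np.atleast_2d(np.array(p,float))
    k=np.c_[(p[:,0]-c['cx'])/c['fx'],(p[:,1]-c['cy'])/c['fy']]
    if n=='wrist':
        r=np.linalg.norm(k,axis=1,keepdims=True)+1e-12
        d=np.c_[k/r*np.sin(r),np.cos(r)]; T=np.array(c['tool_from_camera']);R=np.array(st['tool_rot'])
        return np.array(st['position'])+R@T[:3,3], d@(R@T[:3,:3]).T
    R=cv2.Rodrigues(np.array(c['rvec'],float))[0]
    return -R.T@np.array(c['tvec'],float).ravel(), np.c_[k,np.ones(len(k))]@R
def plane(n,p,z,st=None):
    o,d=ray(n,p,st); return o+d*((z-o[2])/d[:,2])[:,None]
def tri(a,b): # each (o,d) single ray; returns point, gap
    (o1,d1),(o2,d2)=a,b;d1=d1.ravel();d2=d2.ravel()
    s=np.linalg.lstsq(np.c_[d1,-d2],o2-o1,rcond=None)[0]
    p,q=o1+s[0]*d1,o2+s[1]*d2
    return (p+q)/2,np.linalg.norm(p-q)
E
python3 - <<'E'
from h import *
im=cv2.imread('pics/top0.png')
hsv=cv2.cvtColor(im,cv2.COLOR_BGR2HSV)
print(plane('top',[(354,212),(351,227),(358,190),(273,206),(273,211)],.03))
P=plane('top',[(147,149),(198,161),(171,260),(114,246)],.01);print(P)
print([np.linalg.norm(P[i]-P[i-1]) for i in range(4)])
a=cv2.resize(im[130:270,100:210],None,fx=4,fy=4,interpolation=cv2.INTER_CUBIC)
b=cv2.resize(im[175:245,330:380],None,fx=8,fy=8,interpolation=cv2.INTER_CUBIC)
o=np.zeros((560,840,3),np.uint8);o[:560,:440]=a;o[:560,440:840]=b;cv2.imwrite('pics/crop1.png',o[:,:800])
E
```

```text
[[ 0.50738794 -0.33191075  0.03      ]
 [ 0.47072523 -0.32314395  0.03      ]
 [ 0.56177598 -0.34392915  0.03      ]
 [ 0.52394593 -0.13373844  0.03      ]
 [ 0.51160006 -0.13355215  0.03      ]]
[[0.67537897 0.18459895 0.01      ]
 [0.64286589 0.05408736 0.01      ]
 [0.3945891  0.11873623 0.01      ]
 [0.43003873 0.26073273 0.01      ]]
[np.float64(0.2568816611588027), np.float64(0.13450047292456124), np.float64(0.25655572778945734), np.float64(0.14635464669918216)]
```

View pics/crop1.png

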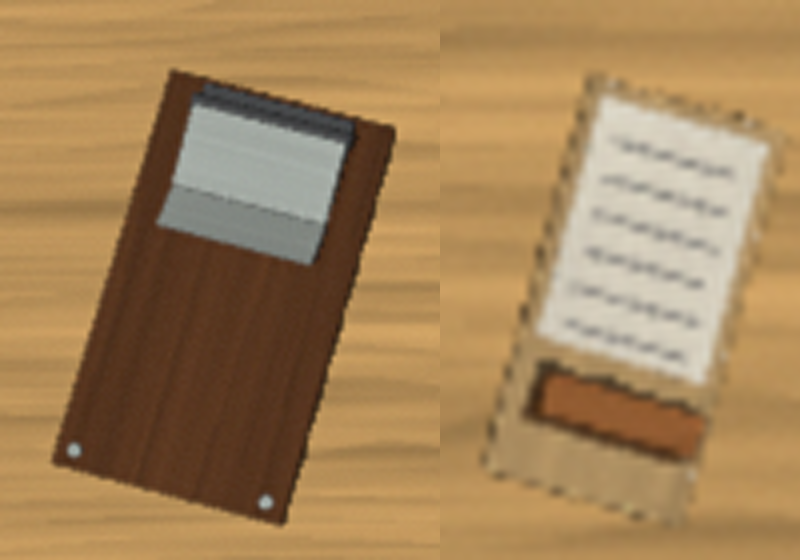

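Everything is consistent: holder about 0.257 × 0.145 m at yaw ≈ -0.25, long card yaw ≈ -0.22 with its bar near (0.47,-0.32). I'll turn the tool and move over the card.

Units first: shifts go in shares of 62.5 mm and turns go in shares of 90 degrees. So 0.18 rad is 0.1146.

```bash
echo '[[[0, 0, 0], 0.1146, 1], [[0, 0, 0], 0.1146, 1], [[0, 0, 0], 0.1146, 1], [[0, 0, 0], 0.1146, 1], [[0, 0, 0], 0.1146, 1]]' | python3 drive.py; echo '[[[0, 0, 0], 0.1146, 1], [[0, 0, 0], 0.1146, 1], [[0, 0, 0], 0.0802, 1], [[-0.8, 0.48, 0], 0, 1], [[-0.8, 0.48, 0], 0, 1]]' | python3 drive.py; echo '[[[-0.8, 0.48, 0], 0, 1], [[-0.8, 0.48, 0], 0, 1], [[-0.8, 0.48, 0], 0, 1], [[-0.8, 0.48, 0], 0, 1], [[-0.8, 0.48, 0], 0, 1]]' | python3 drive.py;echo '[[[-0.8, 0.48, 0], 0, 1], [[-0.8, 0.48, 0], 0, 1], [[-0.8, 0.48, 0], 0, 1], [[-0.8, 0.48, 0], 0, 1], [[0, 0, 0], 0, 1]]' | python3 drive.py
python3 - <<'E'
from h import *
s=bot.get_state();print(s['position'],s['tool_rot'],s['joints']);c=get_calibration('wrist');print(c)
import pickle;pickle.dump(s,open('w1.pkl','wb'))
cv2.imwrite('pics/w1.png',capture('wrist'))
E
```

```text
t: 0.72
position: [0.2066, 0.4823, 0.2386]
tool_rot: [[-0.257, 0.966, -0.001], [0.966, 0.257, -0.001], [-0.001, -0.001, -1.0]]
ft_force: [1.0, -1.4, -0.1]
grip_width: 0.998
finger_force: 0.0
t: 1.35
position: [0.2434, 0.3706, 0.2382]
tool_rot: [[0.216, 0.976, -0.001], [0.976, -0.216, -0.002], [-0.002, -0.0, -1.0]]
ft_force: [1.1, 1.0, 0.2]
grip_width: 1.002
finger_force: 0.0
t: 1.98
position: [0.3354, 0.0934, 0.239]
tool_rot: [[0.218, 0.976, 0.0], [0.976, -0.218, 0.0], [0.0, 0.0, -1.0]]
ft_force: [1.5, 0.0, 0.4]
grip_width: 1.002
finger_force: 0.0
t: 2.6
position: [0.4089, -0.1294, 0.2379]
tool_rot: [[0.224, 0.975, -0.002], [0.975, -0.224, 0.0], [-0.0, -0.002, -1.0]]
ft_force: [-0.0, 0.4, -0.5]
grip_width: 1.003
finger_force: 0.0
[ 0.40888402 -0.12937781  0.23787849] [[ 2.24094041e-01  9.74565192e-01 -2.13240100e-03]
 [ 9.74567504e-01 -2.24093952e-01  2.83791593e-04]
 [-2.01284758e-04 -2.14176472e-03 -9.99997686e-01]] [-4.62576252e-01 -1.99575189e-01 -1.36764461e-01  1.63564200e+00
 -6.97628109e-04  1.33423434e+00]
{'fx': 297.3186396354542, 'fy': 297.3186396354542, 'cx': 254.02221379389658, 'cy': 191.45035563026056, 'tool_from_camera': array([[ 4.11352541e-05, -9.52102661e-01, -3.05778548e-01,
         7.78360868e-02],
       [ 9.99999914e-01, -8.67818108e-05,  4.04738803e-04,
         6.49271589e-04],
       [-4.11888908e-04, -3.05778539e-01,  9.52102576e-01,
        -1.33832425e-01],
       [ 0.00000000e+00,  0.00000000e+00,  0.00000000e+00,
         1.00000000e+00]])}
```

View pics/w1.png

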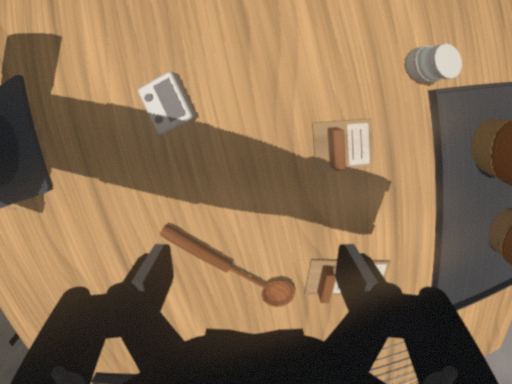

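The wrist view shows the short card's bar at (338,148). The long card's bar is at (328,283), partly hidden behind a finger. I'll move so that the long card lies under the camera.

Scaled: -0.047 m is -0.752, 0.021 m is 0.336.

```bash
echo '[[[-0.752, 0.336, 0], 0, 1], [[-0.752, 0.336, 0], 0, 1], [[-0.752, 0.336, 0], 0, 1], [[-0.752, 0.336, 0], 0, 1], [[-0.752, 0.336, 0], 0, 1]]' | python3 drive.py; echo '[[[0, 0, 0], 0, 1], [[0, 0, 0], 0, 1]]' | python3 drive.py
cat > look.py <<'E'
from h import *
import sys,pickle
n=sys.argv[1];s=bot.get_state();print(s['position'],s['qd'].__abs__().max() if hasattr(s['qd'],'max') else '')
pickle.dump(s,open(n+'.pkl','wb'));cv2.imwrite(f'pics/{n}.png',capture('wrist'))
E
python3 look.py w2;echo '[[[0.32, -0.16, 0.96], 0, 1], [[0.32, -0.16, 0.32], 0, 1], [[0, 0, 0], 0, 1], [[0, 0, 0], 0, 1]]' | python3 drive.py; python3 look.py w3
python3 -c "
import cv2,numpy as np
o=np.hstack([cv2.imread('pics/w2.png')[:320,150:512],cv2.imread('pics/w3.png')[:320,150:512]]);cv2.imwrite('pics/w23.png',o)"
```

```text
t: 3.28
position: [0.4607, -0.3779, 0.2395]
tool_rot: [[0.216, 0.976, 0.0], [0.976, -0.216, 0.001], [0.001, -0.0, -1.0]]
ft_force: [0.4, -0.5, 0.8]
grip_width: 0.996
finger_force: 0.0
t: 3.52
position: [0.4602, -0.3766, 0.2392]
tool_rot: [[0.217, 0.976, -0.001], [0.976, -0.217, 0.002], [0.002, -0.001, -1.0]]
ft_force: [-0.4, -0.1, 0.7]
grip_width: 1.002
finger_force: 0.0
[ 0.46017494 -0.37663147  0.23916878] 0.028711115353816454
t: 4.08
position: [0.4504, -0.3358, 0.1632]
tool_rot: [[0.217, 0.976, 0.003], [0.976, -0.217, -0.003], [-0.003, 0.004, -1.0]]
ft_force: [-0.5, 0.2, 1.3]
grip_width: 1.003
finger_force: 0.0
[ 0.45043599 -0.33581043  0.16317053] 0.04531701305957209
```

View pics/w23.png

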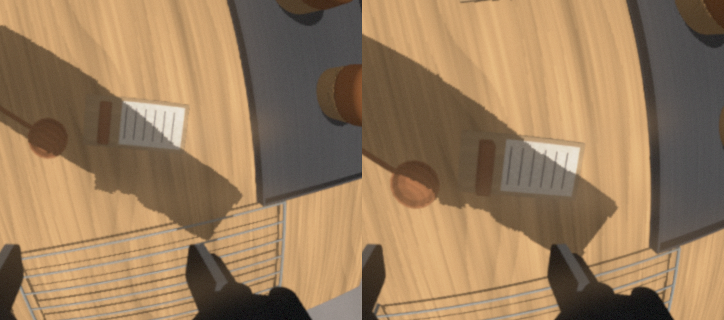

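Both views show the card clear of the fingers: bar near full-image (255,122) in w2 and (274,167) in w3, with the white paper to its right. Next I'll extract the bar and paper by colour and triangulate.

```bash
python3 - <<'E'
from h import *
import pickle
out=[]
for n,(x0,x1,y0,y1) in(('w2',(235,345,90,160)),('w3',(248,380,125,205))):
    im=cv2.imread(f'pics/{n}.png');s=pickle.load(open(n+'.pkl','rb'))
    sub=im[y0:y1,x0:x1];hsv=cv2.cvtColor(sub,cv2.COLOR_BGR2HSV)
    masks={'bar':(hsv[...,0]<12)&(hsv[...,1]>110),'paper':(hsv[...,1]<50)}
    rs={}
    for k,m in masks.items():
        m=cv2.morphologyEx(m.astype(np.uint8)*255,cv2.MORPH_CLOSE,np.ones((7,7))if k=='paper' else np.ones((3,3)))
        cs=cv2.findContours(m,cv2.RETR_EXTERNAL,cv2.CHAIN_APPROX_NONE)[0]
        c=max(cs,key=cv2.contourArea)+np.array([x0,y0]);r=cv2.minAreaRect(c);rs[k]=r
        z=.035 if k=='bar' else .005
        B=plane('wrist',cv2.boxPoints(r),z,s)
        e=[B[1]-B[0],B[2]-B[1]];e.sort(key=np.linalg.norm)
        # undistorted contour in plane
        W=plane('wrist',c.reshape(-1,2),z,s)[:,:2].astype(np.float32)*1000
        wr=cv2.minAreaRect(W)
        print(n,k,r,'plane rect mm',wr)
        cx=plane('wrist',[r[0]],z,s)
    out.append((s,rs))
for k in('bar','paper'):
    print(k,tri(*[ray('wrist',[rs[k][0]],s) for s,rs in out]))
# also with top
t=ray('top',[(352.75,226.6)]);print('top bar',tri(t,ray('wrist',[out[0][1]['bar'][0]],out[0][0])),tri(t,ray('wrist',[out[1][1]['bar'][0]],out[1][0])))
# card outline corners from top
P=plane('top',[(349.4,184.4),(371.9,192.25),(360.6,240),(335.9,232.9)],.005);print(P,[np.linalg.norm(P[i]-P[i-1]) for i in range(4)])
f=(P[0]+P[1]-P[2]-P[3]);print('yaw',np.arctan2(f[1],f[0]),P.mean(0))
E
```

```text
w2 bar ((257.4999694824219, 122.5), (5.269651889801025, 2.4961509704589844), 33.6900634765625) plane rect mm ((475.71490478515625, -327.3905944824219), (2.8454082012176514, 6.010874271392822), 43.57975769042969)
w2 paper ((301.26239013671875, 124.87622833251953), (62.189823150634766, 42.28907775878906), 5.710592269897461) plane rect mm ((528.6034545898438, -344.081787109375), (53.125789642333984, 78.63443756103516), 72.75591278076172)
w3 bar ((271.7448425292969, 153.06207275390625), (6.643638610839844, 18.43609619140625), 4.763641834259033) plane rect mm ((473.48577880859375, -310.8173828125), (16.773115158081055, 5.964644432067871), 73.4107437133789)
w3 paper ((327.9344177246094, 167.7213134765625), (73.33394622802734, 50.337867736816406), 5.19442892074585) plane rect mm ((528.712158203125, -344.32171630859375), (52.9886360168457, 78.36378479003906), 72.95629119873047)
bar (array([ 0.47574655, -0.33788655, -0.10236225]), np.float64(0.0017913729474480597))
paper (array([ 0.52823643, -0.34383324,  0.00418126]), np.float64(4.303594425626799e-05))
top bar (array([ 0.47415068, -0.32980789,  0.0146141 ]), np.float64(0.0033166764069283766)) (array([ 0.47069819, -0.31116228,  0.07173946]), np.float64(0.015386714183256415))
[[ 0.57991388 -0.3284077   0.005     ]
 [ 0.55938012 -0.3841758   0.005     ]
 [ 0.43998323 -0.3507796   0.005     ]
 [ 0.45807105 -0.29018835  0.005     ]] [np.float64(0.12769649865377675), np.float64(0.05942823519768801), np.float64(0.12397953160402995), np.float64(0.06323344479182512)]
yaw -0.288577873770952 [ 0.50933707 -0.33838786  0.005     ]
```

The paper triangulates well (z=4.2 mm, yaw -17.15°, consistent in both views), but the bar mask is too strict, so I'll fix that.

```bash
python3 - <<'E'
from h import *
import pickle
out=[]
for n,c0 in(('w2',(255,122)),('w3',(274,167))):
    im=cv2.imread(f'pics/{n}.png');s=pickle.load(open(n+'.pkl','rb'))
    x0,y0=c0[0]-18,c0[1]-45
    sub=im[y0:y0+90,x0:x0+36].astype(float)
    # chromaticity, independent of shading
    q=sub[...,1]/(sub[...,2]+1); print(n,np.round(q[45,::2],2))
    m=(q<0.64).astype(np.uint8)*255
    m=cv2.morphologyEx(m,cv2.MORPH_OPEN,np.ones((3,3)))
    c=max(cv2.findContours(m,cv2.RETR_EXTERNAL,cv2.CHAIN_APPROX_NONE)[0],key=cv2.contourArea)+np.array([x0,y0])
    r=cv2.minAreaRect(c);print(r,cv2.minAreaRect((plane('wrist',c.reshape(-1,2),.035,s)[:,:2]*1000).astype(np.float32)))
    out.append((s,r))
print(tri(*[ray('wrist',[r[0]],s) for s,r in out]))
t=ray('top',[(352.75,226.6)])
for s,r in out: print(tri(t,ray('wrist',[r[0]],s)))
E
```

```text
w2 [0.82 0.81 0.82 0.82 0.82 0.8  0.7  0.69 0.7  0.71 0.7  0.7  0.81 0.82
 0.81 0.83 0.84 0.91]Traceback (most recent call last):
  File "<stdin>", line 12, in <module>
ValueError: max() iterable argument is empty
```

```bash
python3 - <<'E'
from h import *
import pickle
out=[]
for n,c0 in(('w2',(255,122)),('w3',(274,167))):
    im=cv2.imread(f'pics/{n}.png');s=pickle.load(open(n+'.pkl','rb'))
    x0,y0=c0[0]-18,c0[1]-45
    sub=im[y0:y0+90,x0:x0+36].astype(float)
    q=sub[...,1]/(sub[...,2]+1)
    m=(q<0.755).astype(np.uint8)*255
    m=cv2.morphologyEx(m,cv2.MORPH_OPEN,np.ones((3,3)))
    c=max(cv2.findContours(m,cv2.RETR_EXTERNAL,cv2.CHAIN_APPROX_NONE)[0],key=cv2.contourArea)+np.array([x0,y0])
    r=cv2.minAreaRect(c);print(r,cv2.minAreaRect((plane('wrist',c.reshape(-1,2),.035,s)[:,:2]*1000).astype(np.float32)))
    out.append((s,r))
print(tri(*[ray('wrist',[r[0]],s) for s,r in out]))
t=ray('top',[(352.75,226.6)])
for s,r in out: print(tri(t,ray('wrist',[r[0]],s)))
E
```

```text
((253.9768524169922, 122.26266479492188), (11.48479175567627, 42.36482238769531), 5.04245138168335) ((471.80950927734375, -326.37823486328125), (48.533329010009766, 12.940698623657227), 72.34223175048828)
((272.7589416503906, 167.5711669921875), (16.427963256835938, 56.066646575927734), 5.355824947357178) ((471.4713439941406, -324.566650390625), (52.24403762817383, 14.795905113220215), 72.74006652832031)
(array([ 0.4717706 , -0.3271776 ,  0.02248781]), np.float64(0.0002154035203202998))
(array([ 0.47163224, -0.32650292,  0.03379182]), np.float64(0.0005459112945102887))
(array([ 0.47254736, -0.33091206,  0.01005363]), np.float64(0.00163973671410409))
```

The bar is at (0.4716,-0.3258), measuring 50×14 mm with its top around 35 mm, and yaw -0.30. The paper agrees. I'll approach the bar.

Scaled: 0.04 m is 0.64, 0.0173 m is 0.2768, 0.082 rad is 0.0522.

```bash
echo '[[[0, 0, 0], 0.0522, 1], [[0.2528, 0.2768, 0.48], 0, 1], [[0, 0, 0.64], 0, 1], [[0, 0, 0.48], 0, 1], [[0, 0, 0], 0, 1]]' | python3 drive.py
```

```text
t: 4.75
position: [0.4699, -0.3255, 0.0596]
tool_rot: [[0.298, 0.955, -0.002], [0.955, -0.298, 0.002], [0.001, -0.003, -1.0]]
ft_force: [0.1, 0.0, 1.1]
grip_width: 0.995
finger_force: 0.0
```

Scaled: 0.021 m is 0.336, 0.02 m is 0.32.

```bash
echo '[[[0, 0.024, 0.32], 0, 1], [[0, 0, 0.336], 0, 1], [[0, 0, 0], 0, 0.4], [[0, 0, 0], 0, 0], [[0, 0, 0], 0, 0]]' | python3 drive.py 60; echo '[[[0, 0, 0], 0, 0], [[0, 0, 0], 0, 0], [[0, 0, 0], 0, 0], [[0, 0, 0], 0, 0]]' | python3 drive.py
```

```text
t: 5.38
position: [0.4732, -0.3273, 0.0219]
tool_rot: [[0.298, 0.955, 0.003], [0.955, -0.298, -0.002], [-0.001, 0.003, -1.0]]
ft_force: [-0.3, -0.7, 0.7]
grip_width: 0.375
finger_force: 0.0
t: 5.88
position: [0.4729, -0.3269, 0.0212]
tool_rot: [[0.297, 0.955, 0.002], [0.955, -0.297, -0.002], [-0.001, 0.002, -1.0]]
ft_force: [0.0, 0.3, 5.3]
grip_width: 0.148
finger_force: 61.8
```

Gripped at 12.6 mm with 62 N. I'll lift and carry the card to a lookout beside the holder.

Scaled: -0.05 m is -0.8, -0.01 m is -0.16.

```bash
echo '[[[0, 0, -0.48], 0, 0], [[0, 0, -0.8], 0, 0], [[0, 0, -0.8], 0, 0], [[0, 0, -0.8], 0, 0], [[0.64, -0.16, 0], 0, 0]]' | python3 drive.py 80; echo '[[[0.768, -0.16, 0], 0, 0], [[0.768, -0.16, 0], 0, 0], [[0.768, -0.16, 0], 0, 0], [[0.768, -0.16, 0], 0, 0], [[0.768, -0.16, 0], 0, 0]]' | python3 drive.py | grep pos; echo '[[[0.768, -0.16, 0], 0, 0], [[0.768, -0.16, 0], 0, 0], [[0, 0, 0], 0, 0], [[0, 0, 0], 0, 0], [[0, 0, 0], 0, 0]]' | python3 drive.py; python3 look.py w4; echo '[[[0.8, 0, 0], 0, 0], [[0.32, 0, 0], 0, 0], [[0, 0, 0], 0, 0], [[0, 0, 0], 0, 0], [[0, 0, 0], 0, 0]]' | python3 drive.py; python3 look.py w5
python3 -c "
import cv2,numpy as np
o=np.vstack([np.hstack([cv2.imread('pics/w4.png'),cv2.imread('pics/w5.png')])]);cv2.imwrite('pics/w45.png',cv2.resize(o,(800,300),interpolation=cv2.INTER_AREA))"
```

```text
t: 6.5
position: [0.4764, -0.2882, 0.205]
tool_rot: [[0.301, 0.954, 0.008], [0.954, -0.301, -0.007], [-0.004, 0.01, -1.0]]
ft_force: [-0.2, 0.0, -0.7]
grip_width: 0.144
finger_force: 78.2
position: [0.4974, -0.0392, 0.1989]
t: 7.75
position: [0.5072, 0.0556, 0.1994]
tool_rot: [[0.299, 0.954, -0.001], [0.954, -0.299, -0.0], [-0.001, -0.001, -1.0]]
ft_force: [0.1, 0.8, -1.5]
grip_width: 0.142
finger_force: 78.2
[0.50721788 0.05563605 0.19938601] 0.007466453259515673
t: 8.43
position: [0.5281, 0.1225, 0.1998]
tool_rot: [[0.299, 0.954, -0.0], [0.954, -0.299, -0.0], [-0.001, -0.0, -1.0]]
ft_force: [-0.1, 0.5, -0.6]
grip_width: 0.141
finger_force: 78.2
[0.52808764 0.1225069  0.19976847] 0.003195553491949909
```

View pics/w45.png

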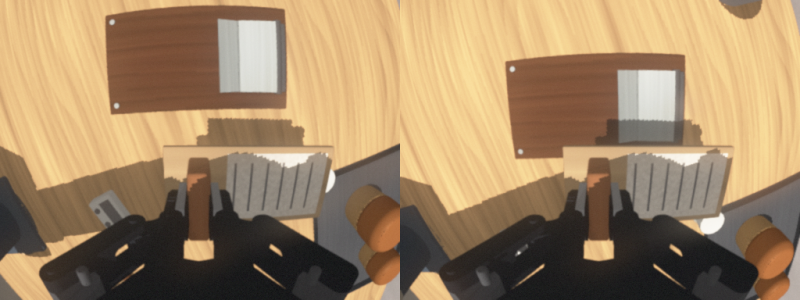

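w4 shows the whole holder unobstructed: board from about full-image (136,15) to (366,145), clip at (280–365, 25–118), screws near (142,28) and (148,134). The held card sits squarely in the jaws, in front of the holder. Now I'll measure the holder and the held card.

```bash
python3 - <<'E'
from h import *
import pickle
S={n:pickle.load(open(n+'.pkl','rb')) for n in('w4','w5')};I={n:cv2.imread(f'pics/{n}.png') for n in S}
def blob(m,seed=None):
    cs=cv2.findContours(m.astype(np.uint8)*255,cv2.RETR_EXTERNAL,cv2.CHAIN_APPROX_NONE)[0]
    return max(cs,key=cv2.contourArea).reshape(-1,2)
# screws: bright low-sat spots
sc={'w4':[(142,28),(148,134)],'w5':[(143,88),(154,195)]};pts={}
for n in S:
    h=cv2.cvtColor(I[n],cv2.COLOR_BGR2HSV);pts[n]=[]
    for x,y in sc[n]:
        w=h[y-9:y+10,x-9:x+10];g=(w[...,1]<100)&(w[...,2]>110);yy,xx=np.nonzero(g)
        pts[n].append((x-9+xx.mean(),y-9+yy.mean()))
    print(n,pts[n])
Q=[tri(ray('wrist',[pts['w4'][i]],S['w4']),ray('wrist',[pts['w5'][i]],S['w5'])) for i in(0,1)];print('screws',Q)
d=Q[0][0]-Q[1][0];print('screw yaw',np.arctan2(-d[0],d[1]),np.linalg.norm(d))
# board + clip outline in w4
im=I['w4'];h=cv2.cvtColor(im,cv2.COLOR_BGR2HSV);s=S['w4']
roi=np.zeros(h.shape[:2],bool);roi[4:150,130:375]=1
dark=roi&((h[...,2]<135)|(h[...,1]<75))
c=blob(cv2.morphologyEx(dark.astype(np.uint8),cv2.MORPH_OPEN,np.ones((5,5))))
W=plane('wrist',c,.01,s);r=cv2.minAreaRect((W[:,:2]*1000).astype(np.float32));print('board',r, cv2.boxPoints(r).tolist())
clip=roi&(h[...,1]<60)&(h[...,2]>90)
c=blob(cv2.morphologyEx(clip.astype(np.uint8),cv2.MORPH_OPEN,np.ones((5,5))))
for z in(.018,.023):
    W=plane('wrist',c,z,s);r=cv2.minAreaRect((W[:,:2]*1000).astype(np.float32));print('clip',z,r, cv2.boxPoints(r).tolist())
# top camera
P=plane('top',[(142.5,147.75),(199,162),(171.25,260.75),(113.25,245.75)],.01);f=P[0]+P[1]-P[2]-P[3];print('top',P.mean(0),np.arctan2(f[1],f[0]))
# held card: plywood plate outline front edge & far edge
cv2.imwrite('pics/held.png',cv2.resize(im[175:295,195:440],None,fx=3,fy=3,interpolation=cv2.INTER_CUBIC))
v=cv2.resize(im[0:155,125:385],None,fx=3,fy=3,interpolation=cv2.INTER_CUBIC);
for q in plane('wrist',[(0,0)],.01,s):pass
cv2.imwrite('pics/hold.png',v)
E
```

```text
w4 [(np.float64(143.0983606557377), np.float64(27.901639344262293)), (np.float64(148.79365079365078), np.float64(134.84126984126985))]
w5 [(np.float64(143.5), np.float64(88.0)), (np.float64(153.75), np.float64(193.6153846153846))]
screws [(array([0.43968981, 0.24987412, 0.01067528]), np.float64(0.00018085769664653398)), (array([0.40676829, 0.13065162, 0.01110489]), np.float64(6.130038786870536e-05))]
screw yaw -0.26942122799462404 0.12368514770647457
board ((536.7720947265625, 158.4625244140625), (146.46763610839844, 254.7642059326172), 74.5567626953125) [[394.4881896972656, 121.7926025390625], [640.0540771484375, 53.95307159423828], [679.0560302734375, 195.1324462890625], [433.4901123046875, 262.97198486328125]]
clip 0.018 ((610.8899536132812, 139.14759826660156), (104.49588012695312, 94.0579833984375), 74.44518280029297) [[551.5726318359375, 101.42457580566406], [642.1856689453125, 76.20196533203125], [670.207275390625, 176.87062072753906], [579.59423828125, 202.09323120117188]]
clip 0.023 ((609.6268920898438, 138.9991455078125), (102.83812713623047, 92.56581115722656), 74.44518280029297) [[551.2505493164062, 101.87458038330078], [640.4260864257812, 77.05210876464844], [668.0032348632812, 176.12371826171875], [578.8276977539062, 200.94618225097656]]
top [0.53560966 0.15710467 0.01      ] -0.2621789814705329
```

View pics/held.png

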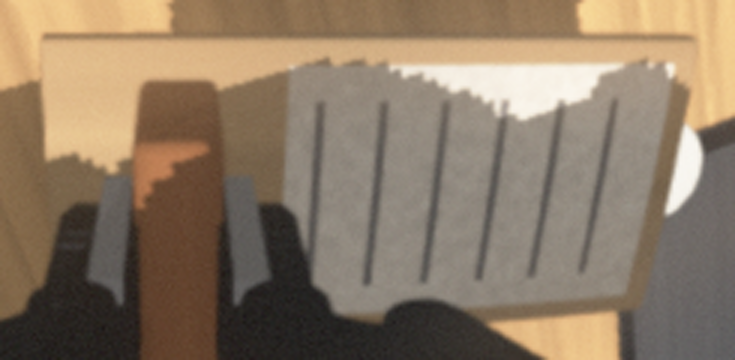

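View pics/hold.png

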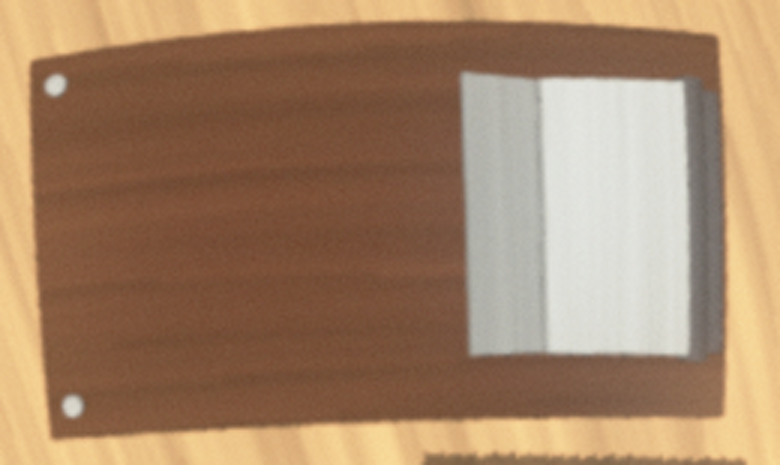

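Holder centre is about (0.5368,0.159) with yaw -0.2695; the board rectangle, screws and clip all agree, and the rim comes out at x = 29 mm. The held crop shows the plate corners at full-image (209,187.7), (426,188.3) and (408.3,276.7). I'll work out the card's pose in the hand and the moves from there.

```bash
cat > hp.py <<'E'
from h import *
C=np.array([.5368,.1590]);a=-.2695;U=np.array([[np.cos(a),np.sin(a)],[-np.sin(a),np.cos(a)]])
def inh(p): return U@(np.array(p)[:2]-C)
E
python3 - <<'E'
from hp import *
import pickle
s=pickle.load(open('w4.pkl','rb'))
z=s['position'][2]-.0165
R=np.array(s['tool_rot'])
P=plane('wrist',[(209,187.7),(426,188.3),(408.3,276.7)],z,s)
L=(P-s['position'])@R;print(L*1000,np.linalg.norm(P[1]-P[0]),np.linalg.norm(P[2]-P[1]))
d=P[1]-P[0];print('card yaw',np.arctan2(d[1],d[0]),'tool',np.arctan2(R[1,1],R[0,1]))
n=bot.get_state();print('holder frame tcp',inh(n['position']),n['t'])
E
```

```text
[[ 31.71413718 -23.24465252  16.49912271]
 [ 31.60664152 103.4214298   16.41514579]
 [-30.72035191 104.72490532  16.4463228 ]] 0.1266661557755303 0.06234062985189798
card yaw -0.30450806571928507 tool -0.30365975316175026
holder frame tcp [ 0.00132945 -0.03736384] 8.475
```

Card origin is at about (0.5, 0.5) mm in the tool frame, with its underside 21.5 mm below the TCP. I'll align over the holder and descend to just above it.

Scaled: 0.05 m is 0.8, -0.045 m is -0.72, -0.034 rad is -0.0216.

```bash
echo '[[[0, 0, 0], -0.0216, 0], [[0.288, -0.72, 0], 0, 0], [[0.296, -0.704, 0], 0, 0], [[0, 0, 0.8], 0, 0], [[0, 0, 0.8], 0, 0]]' | python3 drive.py; echo '[[[0, 0, 0.48], 0, 0], [[0, 0, 0.32], 0, 0], [[0, 0, 0], 0, 0], [[0, 0, 0], 0, 0]]' | python3 drive.py; python3 - <<'E'
from hp import *
n=bot.get_state();R=n['tool_rot'];print(inh(n['position'])*1000,n['position'][2],np.arctan2(R[1][1],R[0][1]))
E
```

```text
t: 9.1
position: [0.4528, 0.1829, 0.1]
tool_rot: [[0.263, 0.965, 0.004], [0.965, -0.263, 0.001], [0.002, 0.004, -1.0]]
ft_force: [0.4, -0.0, -1.4]
grip_width: 0.144
finger_force: 78.5
t: 9.6
position: [0.4528, 0.1824, 0.0508]
tool_rot: [[0.265, 0.964, 0.002], [0.964, -0.265, 0.0], [0.001, 0.001, -1.0]]
ft_force: [-0.1, -0.1, -0.2]
grip_width: 0.142
finger_force: 78.4
[-87.16309388   0.158218  ] 0.050849899313414354 -0.26777410810178404
```

Scaled: 0.01 m is 0.16, -0.0006 m is -0.0096, 0.0017 rad is 0.0011.

```bash
echo '[[[-0.0096, 0, 0.16], 0.0011, 0], [[0, 0, 0.096], 0, 0], [[0, 0, 0.048], 0, 0], [[0, 0, 0], 0, 0], [[0, 0, 0], 0, 0]]' | python3 drive.py; python3 look.py w6; python3 - <<'E'
from hp import *
n=bot.get_state();R=n['tool_rot'];print(inh(n['position'])*1000,n['position'][2],np.arctan2(R[1][1],R[0][1]))
E
```

```text
t: 10.22
position: [0.4518, 0.1817, 0.0313]
tool_rot: [[0.266, 0.964, -0.0], [0.964, -0.266, -0.0], [-0.0, -0.0, -1.0]]
ft_force: [-2.1, -0.4, 3.6]
grip_width: 0.147
finger_force: 78.9
[0.45177934 0.18168039 0.03125858] 0.0021032585250206886
[-87.94886163  -0.77550928] 0.03127173667403895 -0.2696869359923441
```

View pics/w6.png

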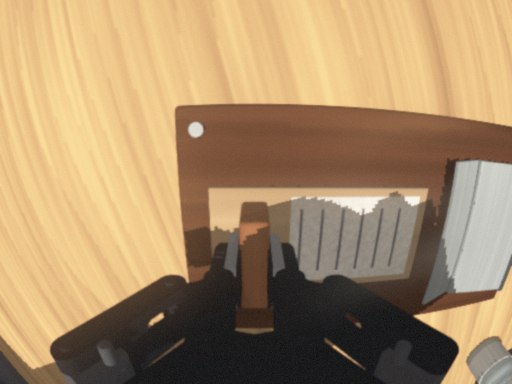

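The card lies on the board under light contact (3.6 N), square, with its front edge at (425,190)–(410,277) just before the lip. I'll slide it in.

Scaled: 0.01 m is 0.16, 0.005 m is 0.08.

```bash
cat > st.py <<'E'
from hp import *
n=bot.get_state();R=n['tool_rot'];print(inh(n['position'])*1000,n['position'][2],np.arctan2(R[1][1],R[0][1]),'F holder',U@np.array(n['ft_force'])[:2],n['ft_force'][2],n['grip_width'],n['t'])
E
echo '[[[0, 0.16, 0], 0, 0], [[0, 0.16, 0], 0, 0], [[0, 0.16, 0], 0, 0], [[0, 0.08, 0], 0, 0], [[0, 0, 0], 0, 0]]' | python3 drive.py >/dev/null; python3 st.py;echo '[[[0, 0.128, 0], 0, 0], [[0, 0.128, 0], 0, 0], [[0, 0.128, 0], 0, 0], [[0, 0.064, 0], 0, 0], [[0, 0, 0], 0, 0]]' | python3 drive.py>/dev/null;python3 st.py
```

```text
[-54.49382068  -0.24027735] 0.03126609503900285 -0.26907627010055396 F holder [-7.87302818 -0.5033106 ] 10.608050136031515 0.14163255328184737 10.9
[-26.64495145  -0.16576707] 0.03125572279325495 -0.2687724015526096 F holder [-7.94119513  0.36363744] 8.624712761466531 0.1420664566702609 11.525
```

Scaled: 0.006 m is 0.096, 0.005 m is 0.08.

```bash
echo '[[[0, 0.096, 0], 0, 0], [[0, 0.08, 0], 0, 0], [[0, 0.048, 0], 0, 0], [[0, 0, 0], 0, 0]]' | python3 drive.py>/dev/null;python3 st.py;echo '[[[0, 0.048, 0], 0, 0], [[0, 0, 0], 0, 0], [[0, 0, 0], 0, 0]]' | python3 drive.py>/dev/null; python3 st.py; python3 look.py w7; python3 -c "
from h import *
im=capture('scene')[140:250,280:400]
w=cv2.imread('pics/w7.png')
o=np.zeros((384,800,3),np.uint8);o[:,:400]=cv2.resize(w,(400,300)).repeat(1,0)[:300].shape and cv2.copyMakeBorder(cv2.resize(w,(400,300)),0,84,0,0,0);o[:366,400:]=cv2.resize(im,(400,366),interpolation=cv2.INTER_CUBIC)
cv2.imwrite('pics/ins.png',o)"
```

```text
[-12.94325056  -0.16242643] 0.03123235866659782 -0.2686310315398632 F holder [-9.22400138  0.10747736] 9.27811386771748 0.14262617893786345 12.025
[-10.04062965  -0.16819519] 0.03126075794657502 -0.26850919140246127 F holder [-8.28342291 -0.06910873] 8.976320269878903 0.1421407648394123 12.4
[0.52707701 0.16151119 0.03126076] 0.0014042190010803534
```

View pics/ins.png

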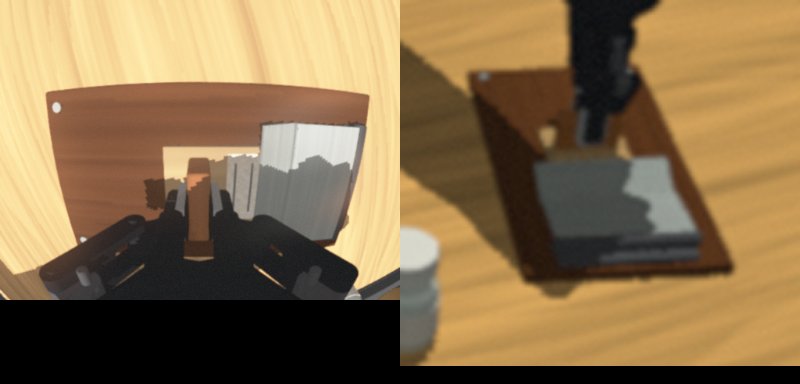

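The card is under the raised clip, square, with about 8 N of insertion force and no stop contact; the front edge is at x ≈ 95.4 mm. I'll push 1.5 mm further, then release with a small opening to stay clear of the lip and lift.

Scaled: 0.0015 m is 0.024.

```bash
echo '[[[0, 0.024, 0], 0, 0], [[0, 0, 0], 0, 0], [[0, 0, 0], 0, 0]]' | python3 drive.py>/dev/null;python3 st.py; echo '[[[0, 0, 0], 0, 0.2], [[0, 0, 0], 0, 0.3], [[0, 0, 0], 0, 0.3], [[0, 0, 0], 0, 0.3]]' | python3 drive.py 20; python3 st.py
```

```text
[-8.81248055 -0.19501968] 0.031247935400379172 -0.26848732802676467 F holder [-9.18256025 -0.26329694] 8.724285663382654 0.14228746289718866 12.875
t: 13.38
position: [0.5308, 0.1598, 0.0305]
tool_rot: [[0.267, 0.964, 0.0], [0.964, -0.267, -0.0], [-0.0, 0.0, -1.0]]
ft_force: [-1.0, -0.2, -0.2]
grip_width: 0.304
finger_force: 0.0
[-6.02497068 -0.86373068] 0.030480720486684904 -0.27004759308753007 F holder [-0.90829252 -0.41807324] -0.16191557415329477 0.3042148261014071 13.375
```

Scaled: -0.05 m is -0.8, -0.03 m is -0.48.

```bash
echo '[[[0, -0.032, 0], 0, 0.3], [[0, 0, -0.16], 0, 0.3], [[0, 0, -0.32], 0, 0.3], [[0, 0, -0.48], 0, 0.3], [[0, 0, -0.8], 0, 0.3]]' | python3 drive.py; echo '[[[-0.48, 0, -0.8], 0, 0.3], [[-0.64, 0, -0.64], 0, 0.3], [[-0.48, 0, 0], 0, 0.3], [[0, 0, 0], 0, 0.3], [[0, 0, 0], 0, 0.3]]' | python3 drive.py; python3 look.py w8; python3 -c "
import cv2,numpy as np
cv2.imwrite('pics/fin.png',cv2.resize(cv2.imread('pics/w8.png')[:230,100:420],None,fx=2.4,fy=2.4,interpolation=cv2.INTER_CUBIC))"
```

```text
t: 14.0
position: [0.5271, 0.1603, 0.1404]
tool_rot: [[0.266, 0.964, -0.004], [0.964, -0.266, -0.001], [-0.002, -0.003, -1.0]]
ft_force: [1.4, -0.2, -0.0]
grip_width: 0.297
finger_force: 0.0
t: 14.62
position: [0.5019, 0.0645, 0.2308]
tool_rot: [[0.267, 0.964, 0.0], [0.964, -0.267, 0.001], [0.001, 0.0, -1.0]]
ft_force: [0.1, 0.3, 0.3]
grip_width: 0.304
finger_force: 0.0
[0.50190176 0.06447488 0.23084426] 0.017075275625068907
```

View pics/fin.png

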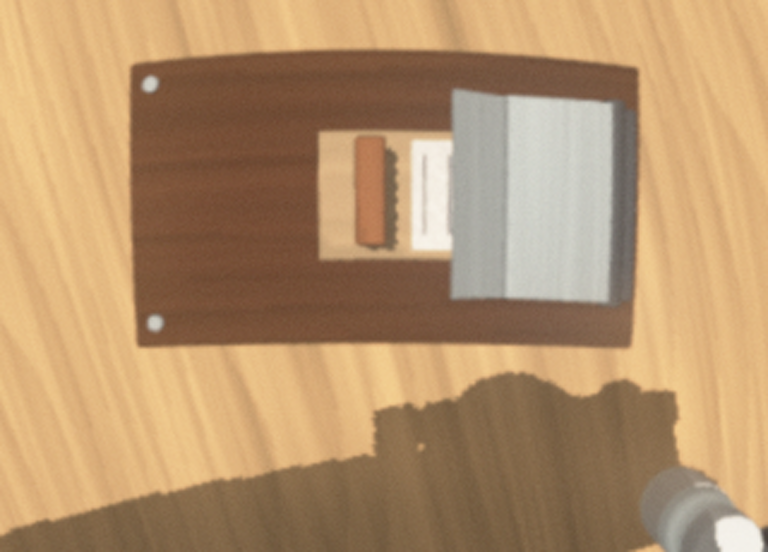

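The picture shows the card flat and square under the clip: rear edge at crop x=319 (y 130–260), clip rim at x=452, bar intact. As a last check I'll measure how deep it sits.

```bash
python3 - <<'E'
from hp import *
import pickle
s=pickle.load(open('w8.pkl','rb'))
f=lambda p:(np.array(p)/2.4+[100,0])
for p,z in(((319,131),.015),((319,260),.015),((150,84),.01),((155,323),.01),((132,65),.01),((137,347),.01)):
    print(p,inh(plane('wrist',[f(p)],z,s)[0])*1000)
E
```

```text
(319, 131) [-31.86688889  30.57580313]
(319, 260) [-32.17076832 -33.15107489]
(150, 84) [-117.65587876   61.32957089]
(155, 323) [-117.61725144  -62.81356346]
(132, 65) [-127.50723266   72.78751881]
(137, 347) [-128.28355011  -74.99235122]
```

Front edge is at 96.5–98 mm against the 100 mm stop, within about 1 mm of centre and square. I'm handing it in.

```bash
python3 -c "
from bench import bot, capture, get_calibration
print(bot.finish_job())"
```

```text
the job is handed in; nothing more can be done
None
```

The long card is in the holder, flat and square under the clip, its front edge about 2–3.5 mm short of the hinge block; the short card was not touched, and the job was handed in at about 15 s (no verdict was returned).

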